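Blow off a dodging mask and hold it over the paper

TASK

Pick up the larger dodging mask (one end round, the other square) by its wooden handle and, to blow the dust off, hold it level in front of the air blower with first its round end and then, turned half round, its square end pointing straight at the nozzle, about 25 mm from the mouth, for a second each. Then carry it over the top of the white splash guard to the printing easel and stop with it hovering level about 1 cm above the paper, centred on the paper and with its long sides parallel to the paper's long sides (either way round), and finish there, still holding it in the air. Nothing may touch the splash guard, the blower or the easel at any time, and the other things on the table stay where they are.

Things in the scene. Friction and masses are not known exactly. Their poses are not given: they have to be found in the camera images.
- mask: The dodging mask: a flat black plastic plate 120 mm long (x), 76 mm wide (y) and 4 mm thick, with a wooden handle standing up from its middle: 50 mm along x, 14 mm along y, its top 56 mm above the plate's underside. It lies flat on the table at the start, to the robot's right. Origin: centre of the plate's underside, directly below the handle's middle. +x points to the round end (a half circle of 38 mm radius), -x to the square end; z up through the handle. About 90 g.
- round_end (a point): The tip of the mask's round end: 60 mm along +x from the mask's origin, at mid thickness (z = 2 mm).
- square_end (a point): The middle of the mask's square end: 60 mm along -x from the mask's origin, at mid thickness (z = 2 mm).
- blower: Air blower fixed to the table towards its far side: a grey 90 mm square base 28 mm high, a thin steel post and a level barrel 34 mm thick whose axis is 150 mm above the table (highest point 167 mm), tapering to the nozzle. Origin: on the table, 60 mm behind the mouth. The nozzle blows along the blower's -x, roughly towards the robot.
- nozzle_mouth (a point): Centre of the nozzle's mouth: 60 mm along the blower's -x, 150 mm above the table; same axes as the blower.
- blow_spot (a point): The point in the air stream 25 mm straight in front of the nozzle's mouth (85 mm along the blower's -x from its origin), 150 mm above the table. The end of the mask being blown off is held here.
- guard: White upright splash guard fixed across the middle of the table, between the mask's side and the easel's side: 400 mm long (x), 6 mm thick (y), 120 mm high, with two small metal feet 30 mm square. Origin: centre of its underside; x along its length.
- easel: Printing easel fixed to the table, to the robot's left: a flat grey board 250 mm long (x) by 200 mm wide (y), with dark steel masking strips round a rectangle of white paper 178 mm (x) by 127 mm (y). Origin: centre of its underside. The paper's surface is 12 mm and the strips' tops are 18 mm above the table.
- paper_centre (a point): Centre of the visible paper, on its surface, 12 mm above the table; x along the paper's long side, z up.
- disc: Bystander: a smaller dodging tool, a black round plate of 60 mm diameter with the same wooden handle (top at 56 mm), to the right of the mask. Origin: centre of its underside.
- amber: Bystander: small amber glass bottle, 50 mm across, 85 mm high, between the mask and the guard. Origin: centre of its underside.
- white: Bystander: small white plastic bottle, 46 mm across, 90 mm high, between the blower and the guard. Origin: centre of its underside.
- canister: Bystander: black film canister, 32 mm across, 50 mm high. Origin: centre of its underside.
- magnifier: Bystander: black focusing magnifier with a metal eyepiece, base 70 by 60 mm, about 100 mm high. Origin: centre of its underside.
- tongs: Bystander: steel print tongs lying flat, about 200 mm long (x), 12 mm high. Origin: centre of the underside.
- beaker: Bystander: white beaker, 70 mm across, 90 mm high. Origin: centre of its underside.
Mind the look-alikes: they are no part of the job. What is shaped like the mask but green or yellow is not meant.

How it is judged (in metres and radians):
On the way, in this order (a step that is already met when the one before it is completed fails the run):
1. the round end is held in the air stream, pointing at the nozzle (distance between round_end and blow_spot below 0.025 m and angle between the x axis of mask and the x axis of blower, either way round below 0.3 rad and x of mask in the frame of nozzle_mouth below -0.06 m and angle between mask's own z axis and vertical below 0.2 rad and contact force between the fingers and mask above 0.5 N), for 0.5 s.
2. the square end is held in the air stream, pointing at the nozzle (distance between square_end and blow_spot below 0.025 m and angle between the x axis of mask and the x axis of blower, either way round below 0.3 rad and x of mask in the frame of nozzle_mouth below -0.06 m and angle between mask's own z axis and vertical below 0.2 rad and contact force between the fingers and mask above 0.5 N), for 0.5 s.
At the end, for the whole second after the job is handed in: The mask, in the fingers and at rest, hovers over the easel: centre within 12 mm of the paper's centre, long sides parallel within 0.12 rad (either way), level within 0.1 rad, underside 4 to 20 mm above the paper, not touching the easel; bystanders upright, within 20 mm of their starts (horizontal distance between mask and paper_centre below 0.012 m and angle between the x axis of mask and the x axis of easel, either way round below 0.12 rad and z of mask in the frame of paper_centre between 0.004 and 0.02 m and angle between mask's own z axis and vertical below 0.1 rad and contact force between the fingers and mask above 0.5 N and contact force between mask and easel below 0.05 N and linear speed of mask below 0.02 m/s and angular speed of mask below 0.2 rad/s and not (distance of disc from where it was at the start of the episode above 0.02 m or angle between disc's own z axis and vertical above 0.3 rad) and not (distance of amber from where it was at the start of the episode above 0.02 m or angle between amber's own z axis and vertical above 0.3 rad) and not (distance of white from where it was at the start of the episode above 0.02 m or angle between white's own z axis and vertical above 0.3 rad) and not (distance of canister from where it was at the start of the episode above 0.02 m or angle between canister's own z axis and vertical above 0.3 rad) and not (distance of magnifier from where it was at the start of the episode above 0.02 m or angle between magnifier's own z axis and vertical above 0.3 rad) and not (distance of tongs from where it was at the start of the episode above 0.02 m or angle between tongs's own z axis and vertical above 0.3 rad) and not (distance of beaker from where it was at the start of the episode above 0.02 m or angle between beaker's own z axis and vertical above 0.3 rad)); the arm keeps its last pose, push and grip.
It fails at once if the splash guard is touched (contact force between guard and anything else above 0.5 N).
It fails at once if the blower is touched (contact force between blower and anything else above 0.5 N).
It fails at once if the easel is touched (contact force between easel and anything else above 0.5 N).
It fails at once if the mask crosses the line of the splash guard beside it instead of over its top (y of mask in the frame of guard between -0.02 and 0.02 m and (x of mask in the frame of guard above 0.2 m or x of mask in the frame of guard below -0.2 m or z of mask in the frame of guard below 0.12 m)).
It fails at once if a bystander is shifted by more than 20 mm or tipped over ((distance of disc from where it was at the start of the episode above 0.02 m or angle between disc's own z axis and vertical above 0.3 rad) or (distance of amber from where it was at the start of the episode above 0.02 m or angle between amber's own z axis and vertical above 0.3 rad) or (distance of white from where it was at the start of the episode above 0.02 m or angle between white's own z axis and vertical above 0.3 rad) or (distance of canister from where it was at the start of the episode above 0.02 m or angle between canister's own z axis and vertical above 0.3 rad) or (distance of magnifier from where it was at the start of the episode above 0.02 m or angle between magnifier's own z axis and vertical above 0.3 rad) or (distance of tongs from where it was at the start of the episode above 0.02 m or angle between tongs's own z axis and vertical above 0.3 rad) or (distance of beaker from where it was at the start of the episode above 0.02 m or angle between beaker's own z axis and vertical above 0.3 rad)).
It also fails if it takes over 58 s, if anything falls off the work surface, if the arm or the gripper's body presses on something with over 40 N, if the wrist force passes 120 N, or if a joint passes its speed limit or range.

ROBOT

A 6-joint arm with a two-finger parallel gripper is mounted at the origin on the work surface. World frame = base frame: x ahead of the robot, y to its left, z up, the work surface at z = 0. Lengths are in mm, angles in rad, forces in N, time in s.
With the tool pointing down it reaches from about 350 to 775 mm from the base axis. Payload 7.3 kg.
Tool frame: the origin (TCP) lies midway between the tips of the shut fingers; the grasp point (between the pads) lies 19 mm behind it; x points along the fingers, y is the direction in which the jaws open and shut, and the axes are right-handed (so a half turn about x gives the same grasp; the last joint's range is limited). The gripper opens to 92 mm and grips with 3 to 60 N. Pads are 19 mm wide; open, the fingers measure 130 mm over their backs; the gripper's body (75 mm by 190 mm) begins 47 mm behind the grasp point.
Start: joints at [1.009, 0.342, 1.524, -0, 1.275, -0.146], TCP at [212.047, 480.293, 226.741] pointing down, gripper open.
Joint ranges: [-2.53, 2.53], [-0.77, 2.02], [0.04, 2.7], [-1, 4.14], [0.28, 2.66], [-3.11, 3.11]. Speed limits (rad/s): [2.57, 2.57, 3.14, 3.14, 3.14, 3.14].

INTERFACE

Orientations are given as [roll, pitch, yaw] about the fixed x, y, z axes, in that order (R = Rz(yaw) Ry(pitch) Rx(roll)).
In Python, from plant import get_obs, capture, close_job gives the robot as it stands. The module is installed in compiled form; this text tells all that it offers.
- The arm moves only by the tool send_rows, never from a script. Its argument "moves" is a list of rows, each a list of 4 numbers: the shift along the tool's x, y, z in mm, then the turn about the tool's x in degrees. In form: [[tx, ty, tz, yaw], ...]. A call has 1 to 8 rows; each row shifts and turns the commanded pose from where the row before left it, along the tool's axes as they then stand; what a row does not reach is not made up. A row lasts 1/8 s, in which the tool goes at most 62.5 mm and 10.7 degrees, less where a joint would pass 70% of its speed; a pose out of reach is approached as far as the arm can. A call with a gripper value outside its range is refused whole. "hand" is the opening, from 0 (shut) to 1 (fully open), set as the call begins (left out, the last holds). The fingers move at their own pace and stop on an object; the grip force is fixed at half the most. Time passes only in rows, so rows that do not move let the fingers close. It gives the time, the measured TCP pose, the force and the opening at its end, in the units of the state.
- get_obs(): the state, without advancing time (a new reading comes with each control period).
- capture(name): name is "scene" or "top" or "wrist"; returns a dict with "image" (384x512x3 uint8, red, green, blue), "K" (3x3 intrinsics, pixels), "position" and "attitude" of the camera in the world; the wrist camera has in their place "mount" (4x4, takes a point from camera to tool coordinates, whose origin is the TCP and whose axes are the tool frame's). Camera axes: x right, y down, z forward; pixel columns grow to the right and rows downward; lengths in mm; the calibration is good to about 2 mm. A picture is of the moment at which its call begins: read the wrist's pose just before it. There is no depth.
- close_job(): hands the job in, once; it reports no verdict.
The state is a dict: "time": time; "joint_positions": joint angles; "dq": joint speeds; "tau": joint torques, N m; "tool_pos": TCP position; "tcp_rot": TCP orientation; "contact_force": force on the tool from outside, world axes, zero at the start; "moment": the same for the moment, N m; "grip_width": finger opening in mm.
Only numpy, scipy, OpenCV 4.12 (cv2) and the standard library are available. Lean on these libraries where they do the work, as an engineer would, in place of code of your own. Each camera call takes 0.05 s, during which the arm holds its last target. There are 200 camera calls.

## Working session

There is one attempt and no reset: what is moved stays moved. The work goes in short steps, Python scripts to look and compute and a tool call to move; the robot and the scene stay as the last step left them, time stands still between calls to the robot, and variables do not carry over. Pictures are saved under pics/ and viewed, about 8 in all and at most 12, crops included, and the job is handed in when it is done.

Besides the shell and the picture viewer there is one more tool, called after "Call:" as name(argument=value, ...), one argument or row to a line, values as JSON. send_rows: Moves the arm, as the interface text tells. Its arguments: {"type":"object","properties":{"moves":{"type":"array","items":{"type":"array","items":{"type":"number"}}},"hand":{"type":"number"}},"required":["moves"]}

```bash
mkdir -p pics
cat > h.py <<'E'
import numpy as np,cv2
from scipy.spatial.transform import Rotation as R
from plant import get_obs,capture,close_job
def pose(o): return np.array(o["tool_pos"]),R.from_euler('xyz',o["tcp_rot"]).as_matrix()
def snap(name,f=None):
    o=get_obs(); c=capture(name)
    if f: cv2.imwrite(f,cv2.cvtColor(c["image"],cv2.COLOR_RGB2BGR))
    return o,c
E
python3 - <<'E'
from h import *
for n in("top","scene"):
    o,c=snap(n,f"pics/{n}1.png"); print(n,{k:np.round(v,4).tolist() for k,v in c.items() if k!="image"})
    np.savez(n+"1",**{k:np.array(v) for k,v in c.items()})
print(o)
E
```

```text
top {'K': [[352.9282, 0.0, 252.7793], [0.0, 352.9282, 188.5646], [0.0, 0.0, 1.0]], 'position': [321.6702, -19.3163, 1548.5972], 'attitude': [-3.0193, -0.0107, -1.5535]}
scene {'K': [[373.2962, 0.0, 253.3141], [0.0, 373.2962, 195.3184], [0.0, 0.0, 1.0]], 'position': [793.6777, 493.2884, 1138.7642], 'attitude': [-2.6126, 0.0121, 2.532]}
{'time': 0.05, 'joint_positions': array([ 1.00899412e+00,  3.42695064e-01,  1.52500851e+00, -3.19822055e-05,
        1.27541493e+00, -1.45978266e-01]), 'dq': array([ 8.29085381e-05, -8.07745229e-04, -6.92261574e-04,  1.37721214e-03,
       -5.48457200e-04, -1.70358175e-04]), 'tau': array([ 1.28706841e-03, -4.32416368e+01, -2.44994777e+01,  7.20896339e-02,
        5.22418041e-02, -3.24504106e-05]), 'tool_pos': array([211.82781785, 479.92023487, 226.0622956 ]), 'tcp_rot': array([-1.69673414,  1.56927017, -2.11254875]), 'contact_force': array([-0.53719407, -0.17741456, -0.3087521 ]), 'moment': array([-0.03934811, -0.02381662,  0.00660915]), 'grip_width': 91.95288573352965}
```

View pics/top1.png

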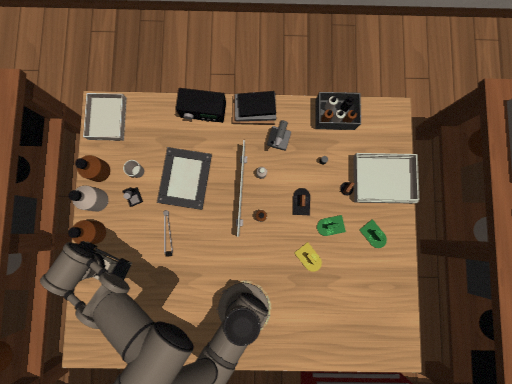

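View pics/scene1.png

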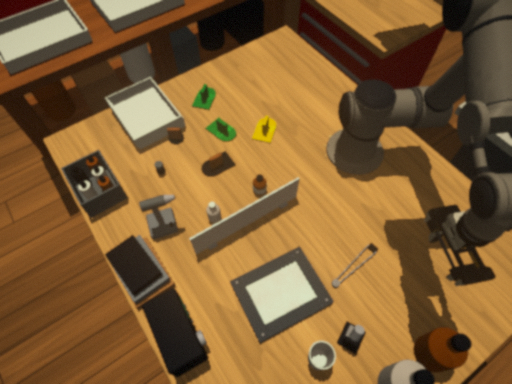

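The top view shows the mask at about px (301,200), round end up; blower (281,135), guard x≈240, easel (185,180). I'll zoom in for precise pixels.

```bash
cat >> h.py <<'E'
def ray(c,uv,z,o=None):
    "pixel -> world point on plane z"
    K=np.array(c["K"])
    d=np.linalg.inv(K)@np.array([uv[0],uv[1],1.])
    if "mount" in c:
        p,r=pose(o); M=np.array(c["mount"]); Rw=r@M[:3,:3]; P=p+r@M[:3,3]
    else: Rw=R.from_euler('xyz',c["attitude"]).as_matrix(); P=np.array(c["position"])
    d=Rw@d; return P+d*(z-P[2])/d[2]
E
python3 - <<'E'
from h import *
c=dict(np.load("top1.npz")); im=c["image"]; hsv=cv2.cvtColor(im,cv2.COLOR_RGB2HSV)
crop=im[115:245,150:350]; cv2.imwrite("pics/crop1.png",cv2.cvtColor(cv2.resize(crop,None,fx=4,fy=4,interpolation=cv2.INTER_CUBIC),cv2.COLOR_RGB2BGR))
# paper
def blobs(m,box,z,mina=40):
    m=m.astype(np.uint8)*255; x0,y0,x1,y1=box; k=np.zeros_like(m); k[y0:y1,x0:x1]=m[y0:y1,x0:x1]
    for ct in cv2.findContours(k,cv2.RETR_EXTERNAL,cv2.CHAIN_APPROX_NONE)[0]:
        if cv2.contourArea(ct)<mina: continue
        W=np.array([ray(c,p[0],z)[:2] for p in ct],np.float32)
        M=cv2.moments(ct); print(cv2.contourArea(ct),np.round([M['m10']/M['m00'],M['m01']/M['m00']],1),"world",np.round(ray(c,(M['m10']/M['m00'],M['m01']/M['m00']),z),1),cv2.minAreaRect(W))
print("paper");blobs((hsv[...,1]<60)&(hsv[...,2]>150),(155,140,215,215),12)
print("board");blobs((hsv[...,1]<90)&(hsv[...,2]<140),(155,140,215,215),18)
print("mask");blobs((hsv[...,2]<60),(285,180,318,222),4)
print("handle");blobs((hsv[...,2]>70)&(hsv[...,1]>60),(296,192,308,211),56,15)
print("guard");blobs((hsv[...,1]<60)&(hsv[...,2]>100),(230,135,250,245),120,30)
print("blower");blobs((hsv[...,1]<70),(262,115,300,160),150,30)
for x,y in((350,0),(700,0)):print(x)
E
```

```text
paper
1053.0 [184.  177.8] world [552.7 270.4  12. ] ((553.2627563476562, 270.10296630859375), (124.60511779785156, 175.6788787841797), 82.22837829589844)
board
2470.5 [184.2 178. ] world [551.  268.5  18. ] ((552.7138671875, 268.2551574707031), (199.84832763671875, 249.57205200195312), 82.06034088134766)
mask
375.5 [301.  201.9] world [ 456.7 -245.5    4. ] ((460.7574462890625, -245.61314392089844), (115.28446960449219, 70.62594604492188), 0.19391673803329468)
handle
26.5 [303.4 199.6] world [ 462.3 -248.    56. ] ((460.53424072265625, -248.5540771484375), (42.896881103515625, 12.793381690979004), 0.01517686527222395)
guard
144.0 [241.  189.2] world [494.1  16.3 120. ] ((502.01226806640625, 12.428773880004883), (20.082839965820312, 395.55206298828125), 87.41934204101562)
blower
413.0 [279.1 136.2] world [ 710.4 -134.6  150. ] ((719.8829345703125, -137.07789611816406), (80.3227767944336, 117.56285095214844), 74.02699279785156)
52.0 [268.5 117. ] world [790.4 -90.6 150. ] ((790.4496459960938, -90.61640167236328), (16.93705940246582, 53.4425048828125), 1.1928168535232544)
350
700
```

View pics/crop1.png

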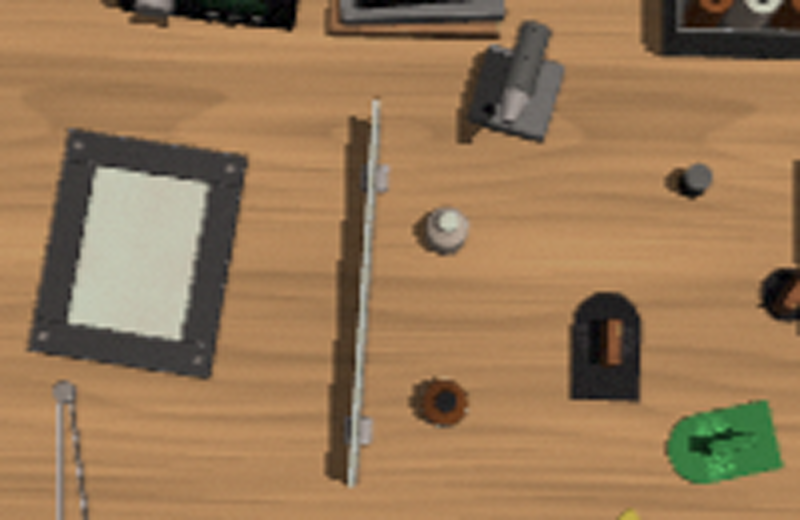

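The zoom shows the mask with round end up (crop 605,293), square end (605,400); blower mouth near crop (509,118), barrel back end (536,28). Amber (442,402) and white (445,230) bottles lie toward the guard.

Run:
```python
from h import *
c=dict(np.load("top1.npz"))
f=lambda x,y,z:np.round(ray(c,(150+x/4-.4,115+y/4-.4),z)[:2],1)
m,b=f(509,118,150),f(536,28,150); print("mouth,back",m,b,np.degrees(np.arctan2(*(b-m)[::-1])))
cs=np.array([f(490,40,28),f(565,65,28),f(545,142,28),f(467,122,28)]);print("base",cs.tolist(),cs.mean(0))
print("guard",f(376,100,120),f(350,485,120),"feet",f(378,180,0),f(363,430,0))
print("mask",f(605,293,4),f(605,400,4),"white",f(448,222,90),"amber",f(443,402,85),"disc",f(780,293,4),"canister",f(696,180,50))
o=get_obs();p,r=pose(o);print(np.round(r,3))
c2=dict(np.load("scene1.npz"));print("scene: paper",ray(c2,(283,293),12),"mask",ray(c2,(217,163),4))
```

```text
mouth,back [ 677.5 -125.8] [ 772.3 -152.6] -15.785620019731592
base [[796.8, -113.2], [769.9, -196.7], [682.3, -175.0], [703.1, -88.8]] [ 738.025 -143.425]
guard [701.5  10.1] [305.4  28. ] feet [641.9   8.4] [363.8  19.1]
mask [ 519.  -244.8] [ 401.  -244.9] white [579.9 -67.4] amber [391.8 -65.1] disc [ 522.6 -438.6] canister [ 638.3 -336.7]
[[-0.001  0.404  0.915]
 [-0.001  0.915 -0.404]
 [-1.    -0.001 -0.   ]]
scene: paper [550.61227706 278.42504977  12.        ] mask [ 455.55953375 -250.59060789    4.        ]
```

Call:
send_rows(
  moves=[
    [-8,0,0,-8],
    [-8,0,0,-8],
    [-9,0,0,-7.8],
    [0,-41,30,0],
    [0,-41,30,0],
    [0,-41,30,0],
    [0,-41,30,0],
    [0,-41,30,0],
  ],
  hand=1,
)

```text
time: 1.1
tool_pos: [362.5, 273.8, 251.5]
tcp_rot: [-2.873, 1.57, -2.874]
contact_force: [0.7, -0.8, -0.1]
grip_width: 92.3
```

Call:
send_rows(
  moves=[
    [0,-45,30,0],
    [0,-45,30,0],
    [0,-45,30,0],
    [0,-55,0,0],
    [0,-55,0,0],
    [0,-55,0,0],
    [0,-55,0,0],
    [0,0,0,0],
  ],
)

```text
time: 2.1
tool_pos: [451.5, -83.0, 251.3]
tcp_rot: [-2.677, 1.57, -2.683]
contact_force: [-0.0, 0.8, -0.1]
grip_width: 91.6
```

Call:
send_rows(
  moves=[
    [0,-40,2,0],
    [0,-40,2,0],
    [0,-40,2,0],
    [0,-42,3,0],
    [0,0,0,0],
    [0,0,0,0],
  ],
)

```text
time: 2.85
tool_pos: [460.8, -240.5, 251.3]
tcp_rot: [2.068, 1.569, 2.069]
contact_force: [-0.2, -0.4, -0.0]
grip_width: 91.7
```

Run:
```python
from h import *
o,c=snap("wrist","pics/wrist1.png");p,r=pose(o);print(p,np.round(r,3).tolist(),np.round(c["mount"],3).tolist(),c["K"])
import pickle;pickle.dump((o,c),open("w1.pkl","wb"))
im=c["image"];hsv=cv2.cvtColor(im,cv2.COLOR_RGB2HSV)
m=(hsv[...,2]<55).astype(np.uint8)
for ct in cv2.findContours(m,cv2.RETR_EXTERNAL,cv2.CHAIN_APPROX_NONE)[0]:
    if cv2.contourArea(ct)<800: continue
    W=np.array([ray(c,q[0],4,o)[:2] for q in ct],np.float32); print(cv2.contourArea(ct),cv2.boundingRect(ct),cv2.minAreaRect(W))
```

```text
[ 460.75166752 -240.49473748  251.31683302] [[-0.001, -0.0, 1.0], [0.001, 1.0, 0.0], [-1.0, 0.001, -0.001]] [[-0.0, -0.313, 0.95, -157.954], [1.0, -0.001, -0.0, -0.509], [0.001, 0.95, 0.313, -85.249], [0.0, 0.0, 0.0, 1.0]] [[289.77463332   0.         256.91127752]
 [  0.         289.77463332 200.04128818]
 [  0.           0.           1.        ]]
10740.0 (314, 240, 198, 98) ((679.6536254882812, 32.37774658203125), (348.2798156738281, 171.8789520263672), 82.63822174072266)
27873.0 (0, 240, 512, 144) ((719.9420776367188, -242.26022338867188), (948.9296264648438, 292.6003112792969), 89.85221099853516)
897.5 (250, 151, 29, 56) ((478.9898986816406, -228.0980224609375), (34.80746078491211, 83.57500457763672), 78.75568389892578)
```

View pics/wrist1.png

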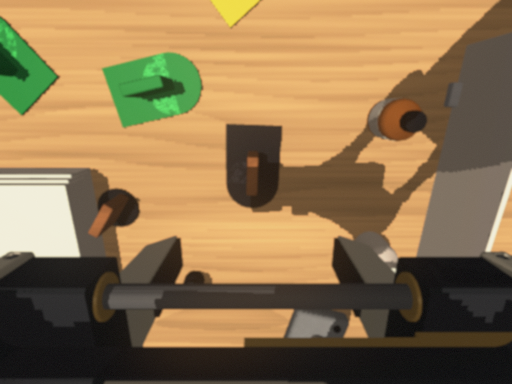

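Run:
```python
from h import *
import pickle;o,c=pickle.load(open("w1.pkl","rb"))
im=c["image"];hsv=cv2.cvtColor(im,cv2.COLOR_RGB2HSV)
for v in (130,140,150,160,170,180,190):
    row=hsv[v,215:300,2]; print(v,[215+i for i in range(1,85) if abs(int(row[i])-int(row[i-1]))>25])
for v in(130,140,150): 
    d=np.where(hsv[v,215:300,2]<70)[0]+215; print(v,d.min(),d.max(),ray(c,(d.min()-.5,v),4,o)[1],ray(c,(d.max()+.5,v),4,o)[1])
w=((hsv[145:215,235:270,2]>55)&(hsv[145:215,235:270,1]>100)).astype(np.uint8)
n,l,s,ce=cv2.connectedComponentsWithStats(w)
for i in range(1,n):
    if s[i,4]>30: print(s[i]+[235,145,0,0,0],ce[i]+[235,145])
print("tip",ray(c,(254,208),4,o),"sq",ray(c,(254,125),4,o))
for uv in((247,168),(259,168),(247,195),(259,195),(253,195),(253,166)):print(uv,ray(c,uv,56,o))
```

```text
130 [225, 226, 227, 281, 282, 283]
140 [225, 226, 227, 281, 282, 283]
150 [225, 226, 227, 279, 280, 281]
160 [225, 226, 227, 247, 248, 258, 259, 279, 280, 281]
170 [225, 226, 227, 279]
180 [226, 227, 228]
190 [227, 228, 229]
130 228 279 -280.7123481608153 -209.78724891448974
140 228 279 -281.14643617657947 -209.46918571696216
150 228 278 -281.589828648297 -210.53787504331692
[245 150  15  47 572] [251.76923077 172.78496503]
[235 199  35  16 377] [251.67639257 208.9204244 ]
tip [ 521.09268534 -245.00051739    4.        ] sq [ 401.48547498 -244.5477191     4.        ]
(247, 168) [ 449.81255343 -252.98522289   56.        ]
(259, 168) [ 449.82722068 -238.12518024   56.        ]
(247, 195) [ 484.80181691 -253.38124782   56.        ]
(259, 195) [ 484.81934391 -238.06936349   56.        ]
(253, 195) [ 484.81058011 -245.72556972   56.        ]
(253, 166) [ 447.30995707 -245.54324738   56.        ]
```

Wrist view: mask square end at row 125, round tip at (254,208), handle (246–259); centre is (461,-245.5), matching the top view within 1 mm. I descend and grip.

Call:
send_rows(
  moves=[
    [35,-5,0,0],
    [40,0,0,0],
    [40,0,0,0],
    [40,0,0,0],
    [35,0,0,0],
    [26,0,0,0],
    [20,0,0,0],
    [0,0,0,0],
  ],
)

```text
time: 3.9
tool_pos: [460.2, -244.9, 14.8]
tcp_rot: [2.433, 1.568, 2.435]
contact_force: [-1.0, -0.2, -0.7]
grip_width: 91.8
```

Call:
send_rows(
  moves=[
    [0,0,0,0],
    [0,0,0,0],
    [0,0,0,0],
    [0,0,0,0],
    [0,0,0,0],
    [0,0,0,0],
    [0,0,0,0],
    [0,0,0,0],
  ],
  hand=0,
)

```text
time: 4.9
tool_pos: [460.7, -246.8, 15.7]
tcp_rot: [1.796, 1.571, 1.796]
contact_force: [0.2, -0.7, -0.5]
grip_width: 16.6
```

Call:
send_rows(
  moves=[
    [0,0,0,0],
    [0,0,0,0],
    [0,0,0,0],
    [-10,0,0,0],
    [-15,0,0,0],
    [-25,0,0,0],
    [-25,0,0,0],
    [0,0,0,0],
  ],
)

```text
time: 5.9
tool_pos: [462.0, -247.7, 93.3]
tcp_rot: [-0.617, 1.565, -0.617]
contact_force: [0.3, -1.0, -0.9]
grip_width: 13.6
```

Run:
```python
from h import *
o,c=snap("wrist","pics/wrist2.png");p,r=pose(o);print(p,o["grip_width"],o["contact_force"],np.round(r,3).tolist())
```

```text
[ 462.04449561 -247.68859174   93.31893718] 13.630729818181903 [ 0.25804669 -0.98626413 -0.90268379] [[0.004, 0.0, 1.0], [-0.003, 1.0, -0.0], [-1.0, -0.003, 0.004]]
```

View pics/wrist2.png

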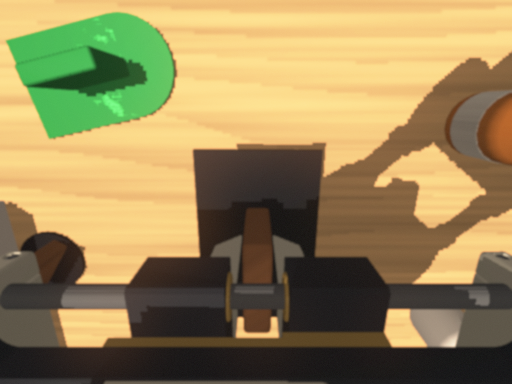

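Mask is held level by the handle, square edge at rows 147–149, columns 193–325. Checking its offset in the hand, then lifting and going to a standoff.

Run:
```python
from h import *
o=get_obs();c=capture("wrist");
for uv in((193.5,149.5),(325,147)): print(ray(c,uv,82,o), ray(c,uv,78,o))
```

```text
[ 400.49085009 -284.14277154   82.        ] [ 401.08380263 -285.02048636   78.        ]
[ 399.13381378 -208.47487614   82.        ] [ 399.6943901  -207.54730331   78.        ]
```

Call:
send_rows(
  moves=[
    [-20,0,0,0],
    [-25,0,0,0],
    [-25,10,5,0],
    [0,30,16,0],
    [0,40,22,0],
    [0,40,22,0],
    [0,38,20,0],
    [0,0,0,0],
  ],
)

```text
time: 7.0
tool_pos: [546.1, -86.2, 159.4]
tcp_rot: [2.565, 1.569, 2.568]
contact_force: [0.0, -0.6, -1.4]
grip_width: 13.8
```

Call:
send_rows(
  moves=[
    [0,0,0,5],
    [0,0,0,5],
    [0,0,0,5.5],
    [0,0,0,0],
    [0,0,0,0],
  ],
)

```text
time: 7.62
tool_pos: [545.4, -89.3, 160.3]
tcp_rot: [-3.134, 1.57, 2.879]
contact_force: [-0.2, 1.1, -1.1]
grip_width: 13.8
```

Run:
```python
from h import *
o,c=snap("top","pics/top2.png");p,r=pose(o);print(p,np.round(r,3).tolist(),"yaw",np.degrees(np.arctan2(r[1,2],r[0,2])))
im=c["image"][115:205,220:340]; 
o,c=snap("scene");im2=c["image"][160:300,120:280]
a=cv2.resize(im,(400,300),interpolation=cv2.INTER_CUBIC);b=cv2.resize(im2,(400,350),interpolation=cv2.INTER_CUBIC)
v=np.zeros((350,800,3),np.uint8);v[:300,:400]=a;v[:,400:]=b;cv2.imwrite("pics/blow0.png",v[...,::-1])
```

```text
[545.4200185  -89.30678215 160.29278335] [[-0.001, 0.266, 0.964], [0.0, 0.964, -0.266], [-1.0, -0.0, -0.001]] yaw -15.452234764939194
```

View pics/blow0.png

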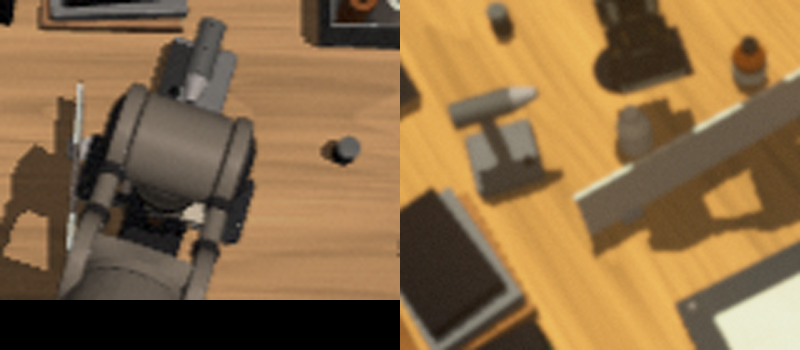

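Run:
```python
from h import *
c=dict(np.load("scene1.npz"))
g=lambda x,y,z:np.round(ray(c,(120+(x-400)/2.5-.3,160+y/2.5-.3),z),1)
print("mouth",g(537,93,150),"back",g(453,112,150),"tip",g(598,78,147), "guard top end",g(577,197,120))
```

```text
mouth [ 673.2 -122.9  150. ] back [ 769.6 -158.6  150. ] tip [600.3 -99.8 147. ] guard top end [699.9  11.7 120. ]
```

Round tip (crop 598,78) lies in line with the mouth (537,93), gap about 77 mm in both cameras. Advancing 51 mm, hold, then back off.

Call:
send_rows(
  moves=[
    [-3,0,10,0],
    [0,0,13,0],
    [0,0,13,0],
    [0,0,10,0],
    [0,0,5,0],
    [0,0,0,0],
    [0,0,0,0],
    [0,0,0,0],
  ],
)

```text
time: 8.72
tool_pos: [594.7, -102.4, 163.8]
tcp_rot: [1.853, 1.571, 1.582]
contact_force: [0.5, -0.1, -0.9]
grip_width: 13.7
```

Call:
send_rows(
  moves=[
    [0,0,0,0],
    [0,0,0,0],
    [0,0,0,0],
    [0,0,0,0],
    [0,0,0,0],
    [0,0,0,0],
  ],
)

```text
time: 9.48
tool_pos: [595.0, -102.5, 163.7]
tcp_rot: [1.446, 1.571, 1.175]
contact_force: [0.5, -0.0, -0.3]
grip_width: 13.7
```

Run:
```python
from h import *
o,c=snap("scene");p,r=pose(o);print(p,np.degrees(np.arctan2(r[1,2],r[0,2])),o["joint_positions"])
a=cv2.resize(c["image"][160:270,120:240],(600,550),interpolation=cv2.INTER_CUBIC);cv2.imwrite("pics/blow1.png",a[...,::-1])
```

```text
[ 594.95351988 -102.47693463  163.71222025] -15.521952593281577 [-2.97498394e-01  5.37704491e-01  1.38906134e+00  7.70323774e-05
  1.21481973e+00 -1.59741239e+00]
```

View pics/blow1.png

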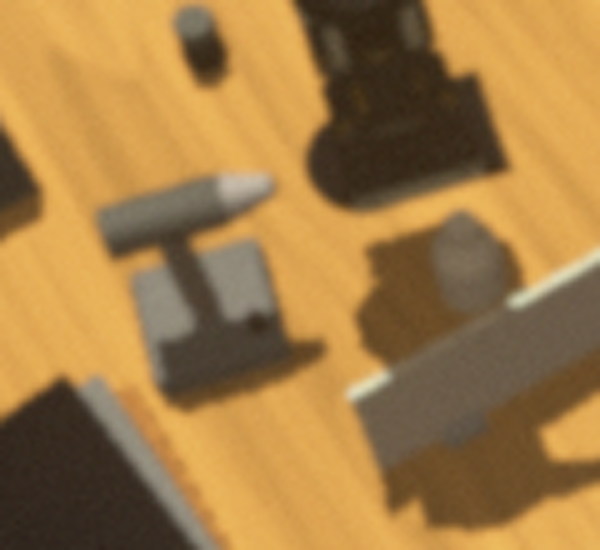

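Run:
```python
from h import *
c=dict(np.load("scene1.npz"))
g=lambda x,y,z:ray(c,(120+x/5-.4,160+y/5-.4),z)
m=g(275,185,150);u=np.array([.964,-.266,0])
for t in((309,166),(313,180)):
    d=m-g(*t,150);print(g(*t,150),m,"along",d@u,"lat",d@[.266,.964,0])
```

```text
[ 648.61929881 -123.42891986  150.        ] [ 672.39555747 -123.65000202  150.        ] along 22.97912120140549 lat 6.111361603639382
[ 651.54351849 -113.22687668  150.        ] [ 672.39555747 -123.65000202  150.        ] along 22.87391692317063 lat -4.501250461760025
```

Tip (309,166)–(313,180) is centred, 23 mm ahead of the mouth. Back off 58 mm and turn half round.

Call:
send_rows(
  moves=[
    [0,0,0,0],
    [0,0,-10,0],
    [0,0,-16,0],
    [0,0,-16,0],
    [0,0,-16,0],
    [0,0,0,5],
    [0,0,0,10],
    [0,0,0,10],
  ],
)

```text
time: 10.52
tool_pos: [538.4, -86.7, 163.9]
tcp_rot: [2.721, 1.571, 2.009]
contact_force: [-0.5, -0.2, -0.7]
grip_width: 13.8
```

Call:
send_rows(
  moves=[
    [0,0,0,10],
    [0,0,0,10],
    [0,0,0,10],
    [0,0,0,10],
    [0,0,0,10],
    [0,0,0,10],
    [0,0,0,10],
    [0,0,0,10],
  ],
)

```text
time: 11.52
tool_pos: [538.4, -86.7, 163.8]
tcp_rot: [-1.739, 1.571, 2.435]
contact_force: [0.2, 0.7, -1.5]
grip_width: 13.6
```

Call:
send_rows(
  moves=[
    [0,0,0,10],
    [0,0,0,10],
    [0,0,0,10],
    [0,0,0,10],
    [0,0,0,10],
    [0,0,0,10],
    [0,0,0,10],
    [0,0,0,5],
  ],
)

```text
time: 12.52
tool_pos: [538.4, -86.7, 163.8]
tcp_rot: [-0.259, 1.571, 2.608]
contact_force: [-0.6, -0.3, -1.1]
grip_width: 14.0
```

Call:
send_rows(
  moves=[
    [0,0,0,0],
    [0,0,0,0],
  ],
)

```text
time: 12.78
tool_pos: [538.8, -86.9, 163.8]
tcp_rot: [-0.796, 1.571, 2.077]
contact_force: [-0.2, -0.6, -0.3]
grip_width: 14.2
```

Run:
```python
from h import *
o,c=snap("scene");p,r=pose(o);u=np.array([.964,-.266,0]);d=np.array([677.5,-125.8,150])-p
print(p,"yaw",np.degrees(np.arctan2(r[1,2],r[0,2])),o["joint_positions"][5],"along",d@u,"lat(+left)",d@[.266,.964,0])
```

```text
[538.75985617 -86.86935096 163.75922765] yaw 164.57542461014776 1.5395794424115963 along 144.10105129556217 lat(+left) -0.6242674184897571
```

Call:
send_rows(
  moves=[
    [0,0,-12,0],
    [0,0,-16,0],
    [0,0,-15,0],
    [0,0,-10,0],
    [0,0,-4,0],
    [0,0,0,0],
    [0,0,0,0],
    [0,0,0,0],
  ],
)

```text
time: 13.82
tool_pos: [593.7, -102.1, 163.9]
tcp_rot: [-1.644, 1.571, 1.227]
contact_force: [0.7, 0.4, -1.9]
grip_width: 13.7
```

Call:
send_rows(
  moves=[
    [0,0,0,0],
    [0,0,0,0],
    [0,0,0,0],
    [0,0,0,0],
    [0,0,0,0],
    [0,0,0,0],
    [0,0,0,0],
    [0,0,0,0],
  ],
)

```text
time: 14.82
tool_pos: [594.0, -102.2, 163.7]
tcp_rot: [-1.76, 1.571, 1.11]
contact_force: [0.9, 0.3, 0.1]
grip_width: 13.4
```

Run:
```python
from h import *
o,c=snap("scene");p,r=pose(o);print(p,np.degrees(np.arctan2(r[1,2],r[0,2])))
a=cv2.resize(c["image"][160:270,120:240],(600,550),interpolation=cv2.INTER_CUBIC);cv2.imwrite("pics/blow2.png",a[...,::-1])
```

```text
[ 593.99000699 -102.2024067   163.7070648 ] 164.47645037910132
```

View pics/blow2.png

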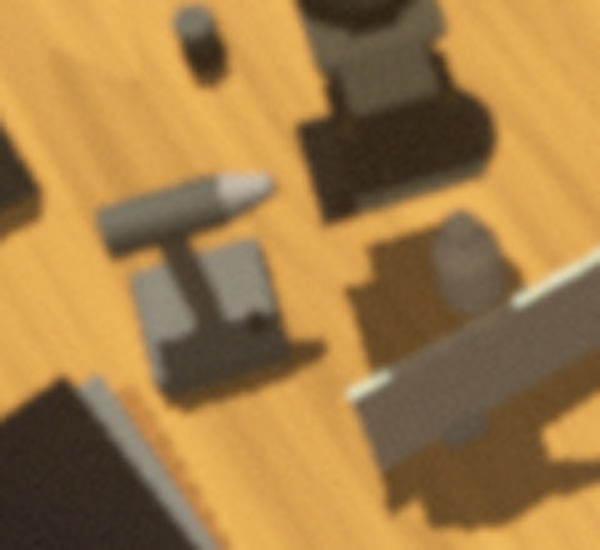

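Square edge (298,128)–(325,222), midpoint (312,175), same ~24 mm gap and in line. Now back off, rise, turn to the paper's angle and cross over the guard.

Call:
send_rows(
  moves=[
    [0,0,10,0],
    [0,0,15,0],
    [0,0,15,0],
    [-5,0,15,0],
    [-15,0,15,0],
    [-15,0,0,0],
    [-10,0,0,-3.7],
    [0,0,0,-4],
  ],
)

```text
time: 15.88
tool_pos: [527.6, -83.8, 210.5]
tcp_rot: [2.997, 1.567, -0.279]
contact_force: [-0.3, 0.0, -0.6]
grip_width: 13.7
```

Call:
send_rows(
  moves=[
    [0,-30,2,0],
    [0,-50,3,0],
    [0,-50,3,0],
    [0,-50,3,0],
    [0,-50,3,0],
    [0,-45,3,0],
    [0,0,0,0],
    [0,0,0,0],
  ],
)

```text
time: 16.88
tool_pos: [547.3, 190.9, 209.0]
tcp_rot: [2.46, 1.57, -0.818]
contact_force: [-0.3, -0.1, -1.2]
grip_width: 13.7
```

Run:
```python
from h import *
o,c=snap("wrist","pics/wrist3.png");p,r=pose(o);print(p,np.degrees(np.arctan2(r[1,2],r[0,2])),np.round(r.T@(np.array([553,270.2,p[2]])-p),1))
import pickle;pickle.dump((o,c),open("w3.pkl","wb"))
```

```text
[547.33751937 190.89424797 208.95195629] 172.19588199869446 [ -0.  -79.3   5.2]
```

View pics/wrist3.png

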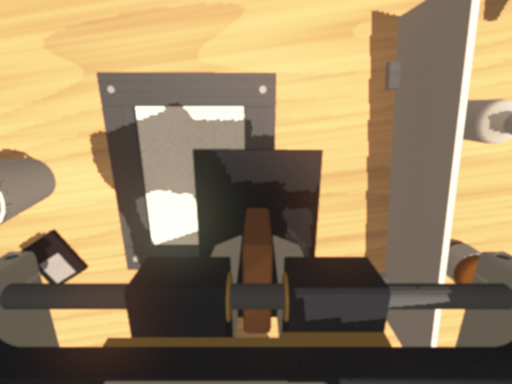

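Run:
```python
from h import *
import pickle;o,c=pickle.load(open("w3.pkl","rb"));p,r=pose(o)
a,b=ray(c,(136,106),12,o),ray(c,(245,106),12,o);a2=ray(c,(150,246),12,o)
print("paper far corners",a,b,np.linalg.norm(a-b),"edge ang",np.degrees(np.arctan2(*(b-a)[1::-1])),"left near",a2,np.linalg.norm(a2-a),"ang",np.degrees(np.arctan2(*(a-a2)[1::-1])))
A,B=ray(c,(98,73),18,o),ray(c,(276,73),18,o);print("board",A,B,np.linalg.norm(A-B),np.degrees(np.arctan2(*(B-A)[1::-1])))
e=np.array([np.cos(np.radians(-7.8)),np.sin(np.radians(-7.8)),0])
print("centre est paper",(a+b)/2-89*e,"board",(A+B)/2-125*e)
zc=p[2]-15+4
s1,s2=ray(c,(194,150),zc,o),ray(c,(322,150),zc,o);print("sq edge",s1,s2,np.linalg.norm(s1-s2)); print("mask origin in tool",np.round(r.T@((s1+s2)/2-p),1)," +60z")
```

```text
paper far corners [649.90739362 318.56208022  12.        ] [632.5635032  192.75403358  12.        ] 126.99793357614983 edge ang -97.84931619066728 left near [471.2980246  347.58825307  12.        ] 180.95255016416476 ang -9.230558313821481
board [689.18654448 348.71730854  18.        ] [662.24415787 153.29901988  18.        ] 197.2668237083641 -97.84990086652502
centre est paper [553.05889061 267.73674284  12.        ] board [551.87187112 267.97261076  18.        ]
sq edge [611.78610059 218.46739322 197.95195629] [601.63667029 144.83806753 197.95195629] 74.32555776202193
mask origin in tool [ 11.    1.1 -60.1]  +60z
```

Far paper corners (136,106),(245,106) measure 127.0 mm apart as they should; yaw -7.85°, centre ≈ (553,269). Moving over and descending partway.

Call:
send_rows(
  moves=[
    [0,-20,1,0],
    [0,-30,2,0],
    [0,-29,2,0],
    [20,0,0,0],
    [35,0,0,0],
    [35,0,0,0],
    [25,0,0,0],
    [0,0,0,0],
  ],
)

```text
time: 17.92
tool_pos: [551.9, 269.8, 91.9]
tcp_rot: [0.412, 1.567, -2.867]
contact_force: [-0.5, 1.0, 0.0]
grip_width: 13.7
```

Call:
send_rows(
  moves=[
    [15,0,0,0],
    [15,0,0,0],
    [0,0,0,0],
    [0,0,0,0],
  ],
)

```text
time: 18.42
tool_pos: [553.2, 270.3, 64.1]
tcp_rot: [-2.61, 1.57, 0.395]
contact_force: [-0.3, 1.2, -1.5]
grip_width: 13.8
```

Run:
```python
from h import *
o,c=snap("wrist","pics/wrist4.png");p,r=pose(o);print(p,np.round(r,3).tolist(),np.degrees(np.arctan2(r[1,2],r[0,2])),np.round(r.T@(np.array([552.2,270.2,p[2]])-p),1))
import pickle;pickle.dump((o,c),open("w4.pkl","wb"))
```

```text
[553.19829551 270.29891517  64.05848217] [[0.001, -0.136, -0.991], [0.0, -0.991, 0.136], [-1.0, -0.0, -0.001]] 172.17392380724266 [-0.   0.2  1. ]
```

View pics/wrist4.png

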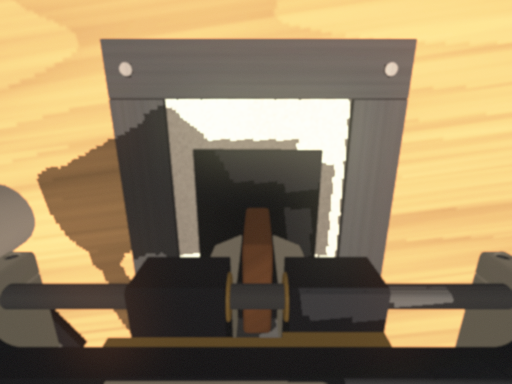

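Run:
```python
from h import *
import pickle;o,c=pickle.load(open("w4.pkl","rb"));p,r=pose(o)
a,b=ray(c,(165,99),12,o),ray(c,(351,99),12,o);print("paper far",np.linalg.norm(a-b),np.degrees(np.arctan2(*(b-a)[1::-1])))
A,B=ray(c,(102,39),18,o),ray(c,(416,39),18,o);print("board far",np.linalg.norm(A-B))
l,rr=ray(c,(127,200),18,o),ray(c,(400,200),18,o)
T=lambda v:np.round(r.T@(v-p),1)
print("paper mid tool",T((a+b)/2)+[0,0,89],"board",T((A+B)/2)+[0,0,125],)
s1,s2=ray(c,(194,150),p[2]-11,o),ray(c,(322,150),p[2]-11,o);print("mask",T((s1+s2)/2)+[0,0,60])
```

```text
paper far 127.3412369471866 -97.87210603066622
board far 196.91057635566767
paper mid tool [52.1  1.2  0.1] board [46.1  1.8  0.7]
mask [11.   1.1 -0.1]
```

Mask (cols 194–322) sits centred between the paper's edges (165–351): offset under 1 mm, parallel. Final 25 mm descent.

Call:
send_rows(
  moves=[
    [10,0,0,0],
    [10,0,0,0],
    [5,0,0,0],
    [0,0,0,0],
    [0,0,0,0],
    [0,0,0,0],
    [0,0,0,0],
    [0,0,0,0],
  ],
)

```text
time: 19.48
tool_pos: [553.0, 270.2, 38.9]
tcp_rot: [-2.472, 1.57, 0.533]
contact_force: [-0.4, -0.5, -0.6]
grip_width: 13.7
```

Run:
```python
from h import *
o,c=snap("scene","pics/final.png");p,r=pose(o);print(p,np.round(r,3).tolist(),o["grip_width"],o["contact_force"],abs(o["dq"]).max())
```

```text
[553.01053857 270.23593675  38.86826884] [[0.0, -0.136, -0.991], [0.0, -0.991, 0.136], [-1.0, -0.0, -0.0]] 13.735565960579109 [-0.40512881 -0.45311175 -0.62220899] 0.0015027975538042906
```

View pics/final.png

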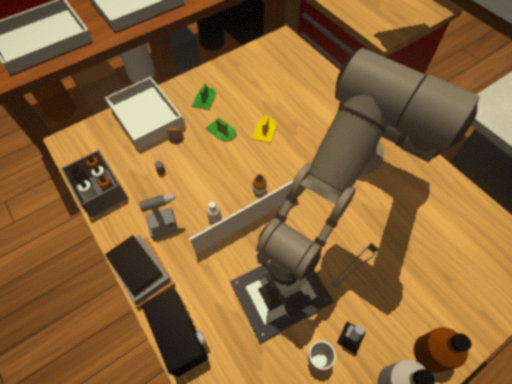

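The mask hovers over the easel around (283,295); the arm is at rest and all bystanders are where they started.

```bash
python3 -c "
from plant import close_job
print(close_job())"
```

```text
the job is handed in; nothing more can be done
None
```

I picked up the mask by its handle and held its round end, then its square end, in line with the nozzle for about a second each. From there I carried it over the guard with about 75 mm to spare and handed in with it still held above the paper. The robot's clock read about 19.5 s of the 58 s allowed.

- **Blower:** The scene camera measured the round end 23 mm from the mouth. I judged the square end at about 24 mm from the arm's position and the picture. Both were level and pointing along the blower's axis to within about a degree.
- **Over the paper:** The last wrist picture, taken 25 mm higher, put the mask within about 1 mm of the paper's centre and parallel to within about 0.1°. After the straight descent the arm was at rest. I worked out the underside at about 12 mm above the paper from the height at which I gripped the handle. The grip was holding at 13.7 mm opening with no contact force beyond sensor noise.
- **Other objects:** The last scene picture shows them where they started, judged by eye.

**Disagreements:** The two fixed cameras placed the nozzle mouth about 5 mm apart. The different views placed the paper's centre within 2–3 mm of each other, except one rough early scene-camera reading that was about 8 mm off in y, which I didn't use. No checks failed, and the hand-in itself gave no verdict.

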